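Lemon into the cool box, lid held half open

ROBOT

A 7-joint arm with a two-finger parallel gripper is mounted at the origin on the work surface; the furniture and walls round the work are solid. World frame = base frame: x ahead of the robot, y to its left, z up, the work surface at z = 0. Lengths are in m, angles in rad, forces in N, time in s.
With the tool pointing down it reaches from about 0.425 to 0.875 m from the base axis. Payload 4.7 kg.
Tool frame: the origin (TCP) lies midway between the tips of the shut fingers; the grasp point (between the pads) lies 19 mm behind it; z points along the fingers, y is the line along which they close (so a half turn about z gives the same grasp; the last joint's range is limited). The gripper opens to 87 mm and grips with 3 to 60 N. Pads are 19 mm wide; open, the fingers measure 117 mm over their backs; the gripper's body (75 mm by 190 mm) begins 51 mm behind the grasp point.
Start: joints at [1.189, 0.321, -0.07, 1.45, 0.023, 1.371, -0.057], TCP at [0.251, -0.6, 0.223] pointing down, gripper open.
Joint ranges: [-2.86, 2.86], [-0.3, 2.09], [-1.38, 1.24], [0.06, 2.45], [-1.56, 4.7], [0.09, 2.05], [-2.69, 2.69]. Speed limits (rad/s): [2.57, 2.57, 3.14, 3.14, 3.14, 3.14, 3.14].

INTERFACE

Orientations are given as a rotation vector (axis times angle).
In Python, from bench import ctrl gives the robot as it stands.
- The arm moves only by the tool pendant, called after "Emit:" as name(argument=value, ...) on one line, values as JSON. Schema: {"type":"object","properties":{"offsets":{"type":"array","items":{"type":"array","items":{"type":"array","items":{"type":"number"},"minItems":5,"maxItems":5},"minItems":1,"maxItems":20},"minItems":1,"maxItems":1},"grip_n":{"type":"number"},"only":{"type":"string"},"quiet":{"type":"boolean"},"lines":{"type":"string"}},"required":["offsets"],"additionalProperties":false}. offsets is a list that holds a single list of rows (three levels of brackets), with 1 to 20 rows, each of 5 numbers: dx, dy, dz in a scale on which 1.0 is 750 mm, then a turn about the tool's z in normalised numbers (1 is 2 pi rad), then the opening from 0.0 (shut) to 1.0 (fully open); each row is the pose to reach, as a shift and turn from the pose commanded when the call began, along the tool's axes at that moment; what a row does not reach only later rows make up. A row lasts 1/10 s, in which the tool goes at most 0.05 m and 0.15 rad, less where a joint would pass 70% of its speed; a pose out of reach is approached as far as the arm can. The fingers move at their own pace and stop on an object; grip_n is the grip in N (left out, the last holds). Time passes only in rows, so rows that do not move let the fingers close. The tool returns the time, the measured TCP pose, the force, the opening and the grip force at its end. only (a regular expression) keeps the lines of the reply that match it, lines (a string "A,B") keeps lines A to B, and quiet returns only ok. Shift and turn numbers lie between -1 and 1, and a call with a number outside is refused. Input that does not fit is refused with a message, and nothing moves.
- ctrl.get_state(): the state, without advancing time (a new reading comes with each control period).
- ctrl.get_image(name): name is "scene" or "top" or "wrist"; returns the picture (400x640x3 uint8, red, green, blue); there is no depth.
- ctrl.camera_model(name): a dict with "vertical_fov" (degrees; the focal length in pixels is half the picture's height over the tangent of half this angle, whatever the lens; pixels are square), "cx", "cy" (the principal point, pixels), "rvec" (rotation vector, rad) and "tvec" (3), from world to camera coordinates, as OpenCV has them; the wrist camera has in their place "hand_eye" (4x4, takes a point from camera to tool coordinates, whose origin is the TCP and whose axes are the flange's). Camera axes: x right, y down, z forward; pixel columns grow to the right and rows downward; lengths in m; the calibration is good to about 2 mm. A picture is of the moment at which its call begins: read the wrist's pose just before it. camera_model takes no time and is no camera call.
- ctrl.close_job(): hands the job in; it is judged then, once.
The state is a dict: "time": time; "joint_positions": joint angles; "qd": joint speeds; "joint_torque": joint torques, N m; "position": TCP position; "tool_rot": TCP orientation; "ft_force": force on the tool from outside, world axes, zero at the start; "torque": the same for the moment, N m; "grip_width": opening from 0.0 (shut) to 1.0 (fully open); "grip_force": force on a finger pad.
Only numpy, scipy, OpenCV 4.12 (cv2) and the standard library are available. Lean on these libraries where they do the work, as an engineer would, in place of code of your own. Each camera call takes 0.05 s, during which the arm holds its last target. There are 200 camera calls.

TASK

Put the lemon away in the open cool box: lower it gently right down onto the bottom beside the block of cheese and let go there, do not drop it. Then bring the lid forward from where it leans back, without letting it fall shut, and keep it at about 60 degrees from shut, so that the cold stays in while a pupil slips more things in underneath; the lid will not stay there by itself, so finish still holding it at that angle. Leave the cheese, the pastry ring and the mug where they are.

Things in the scene. Friction and masses are not known exactly. Their poses are not given: they have to be found in the camera images.
- lemon: yellow lemon, 71 mm long (along its own x), 53 mm wide (y), 51 mm tall (z) as it lies at the start, about 85 g; it lies on the worktop to the left of the cool box. Origin at the underside of the resting lemon, under its middle. It can roll.
- lemon_middle (a point): the middle of the lemon (25.5 mm above its underside).
- cool_box: small grey cool box with white liner; fixed. Outside 200 (x) x 300 (y) x 145 mm without lid; walls 15 mm, inside 170 x 270, inner floor 30 mm up, 115 mm deep. Origin: centre of underside. x points from its front (robot side; black carrying handle folded down there, 29 mm proud, 53 to 71 mm up) to the hinge. Yaw within 18 degrees. Floor is free from y = -135 to +45 mm; cheese at the +y end.
- box_floor (a point): centre of the inner floor of the cool box, 30 mm above the worktop.
- cheese: yellow wrapped block of cheese, 73 x 102 x 37 mm, already lying on the floor of the cool box at its +y end (middle about 90 mm from the box's middle). Origin at the centre of its underside.
- lid (a joint): hinge of the white lid, rad: 0 = shut on the rim, 1.047 = 60 degrees from shut, 1.571 = upright, 1.83 = stop, leaning back away from the robot, as at the start. Hinge line: along the box's y at the back rim. The lid weighs about 0.35 kg, hardly any friction: forward of about 1.5 it falls shut unless held; behind that it leans on its stop.
- lid_hinge (a point): the middle of the hinge line: 100 mm behind the box's middle (box x), 145 mm above the worktop.
- lid_edge (a point): middle of the lid's free edge, half way through its thickness: at angle q, in box axes from lid_hinge, 207 mm along (-cos q, 0, sin q) + 8 mm along (sin q, 0, cos q); 0.34 m up at the start. Lid reaches 156 mm to either side. Its rim is flat, 16 mm thick, for 24 mm in from the edge; thicker farther in (+11 mm inside, +5 mm outside). Can be pinched over the edge from above.
- pastry_ring: metal fluted pastry ring, 68 mm across, 35 mm high, standing on the worktop near the lemon (the two may have changed places); leave it alone. Origin at the centre of its underside.
- mug: white mug with a handle, 83 x 115 mm over all, 86 mm high, nearer the robot than the box, a little to the left; leave it alone. Origin at the centre of its underside.

How it is judged:
By the outcome, as a careful person would: the job done as asked, in the order asked, and still so for the second after the job is handed in, while the arm keeps its last pose, push and grip.
It also fails if it takes over 66 s, if anything falls off the work surface, if the arm or the gripper's body presses on something with over 40 N, if the wrist force passes 120 N, or if a joint passes its speed limit or range.

## Working session

There is one attempt and no reset: what is moved stays moved. The work goes in short steps, Python scripts to look and compute and a tool call to move; the robot and the scene stay as the last step left them, time stands still between calls to the robot, and variables do not carry over. Pictures are saved under pics/ and viewed, at most 13 in all, crops included, and the job is handed in when it is done.

```bash
ls; mkdir -p pics
```

Create h.py:
```python
import numpy as np, cv2
from bench import ctrl
from scipy.spatial.transform import Rotation as R
def cam(n):
    m=ctrl.camera_model(n); f=200/np.tan(np.radians(m["vertical_fov"])/2)
    K=np.array([[f,0,m["cx"]],[0,f,m["cy"]],[0,0,1]])
    if "hand_eye" in m:
        s=ctrl.get_state(); T=np.eye(4); T[:3,:3]=R.from_rotvec(s["tool_rot"]).as_matrix(); T[:3,3]=s["position"]
        W=np.linalg.inv(T@np.array(m["hand_eye"])); return K,W[:3,:3],W[:3,3]
    return K,R.from_rotvec(m["rvec"]).as_matrix(),np.array(m["tvec"])
def plane(c,uv,z):
    K,r,t=c; C=-r.T@t; d=r.T@np.linalg.inv(K)@np.array([uv[0],uv[1],1.]); return C+d*(z-C[2])/d[2]
def proj(c,P):
    K,r,t=c; p=K@(r@np.array(P)+t); return p[:2]/p[2]
def shot(n,f):
    im=ctrl.get_image(n); cv2.imwrite("pics/"+f,im[:,:,::-1]); return im
```

Run:
```python
from h import *
for n in("scene","top"):
    shot(n,n+"0.png"); m=ctrl.camera_model(n); print(m)
    K,r,t=cam(n); print(-r.T@t)
print(ctrl.get_state())
```

```text
bench.py
pics
{'vertical_fov': 49.816182348456536, 'cx': 323.30721001118485, 'cy': 196.24517185247717, 'rvec': array([ 0.9535767 ,  2.69004727, -0.80962143]), 'tvec': array([ 0.25119273, -0.3145324 ,  1.34763146])}
[0.81014245 0.63279768 0.95988296]
{'vertical_fov': 47.27045942403007, 'cx': 321.7905844311028, 'cy': 197.44714422588203, 'rvec': array([ 2.16140077, -2.12742752,  0.18663336]), 'tvec': array([0.20416077, 0.49439776, 0.98981264])}
[0.32746002 0.22489061 1.05263193]
{'time': 0.1, 'joint_positions': array([ 1.18911421,  0.32173964, -0.07008996,  1.45155034,  0.0226034 ,
        1.37078681, -0.0569213 ]), 'qd': array([ 2.35440941e-04, -3.51928550e-03,  1.22873662e-03, -3.25475572e-03,
       -3.97218542e-05,  5.69722948e-04, -1.27564951e-03]), 'joint_torque': array([-6.11392115e-04, -4.92574811e+01, -4.06178311e-01, -3.13399637e+01,
       -6.41596131e-02,  3.94567964e-02,  2.85896994e-05]), 'position': array([ 0.2503629 , -0.59931764,  0.22157825]), 'tool_rot': array([-3.07866464e+00, -6.17339019e-01,  6.68223338e-04]), 'ft_force': array([ 0.5704624 , -0.24638735,  0.50342348]), 'torque': array([ 0.03284499, -0.02404588, -0.01565672]), 'grip_force': 0.0, 'grip_width': 1.0008066344785818}
```

View pics/top0.png

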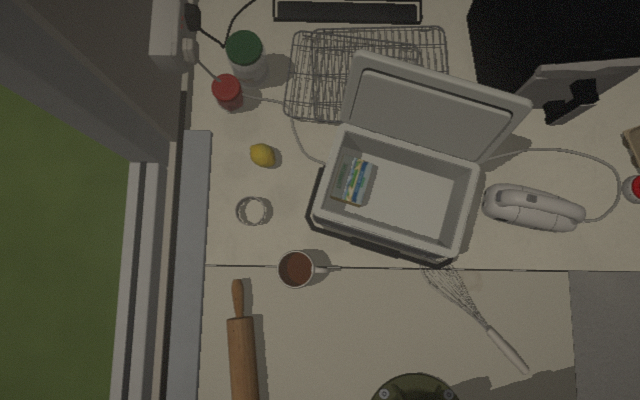

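View pics/scene0.png

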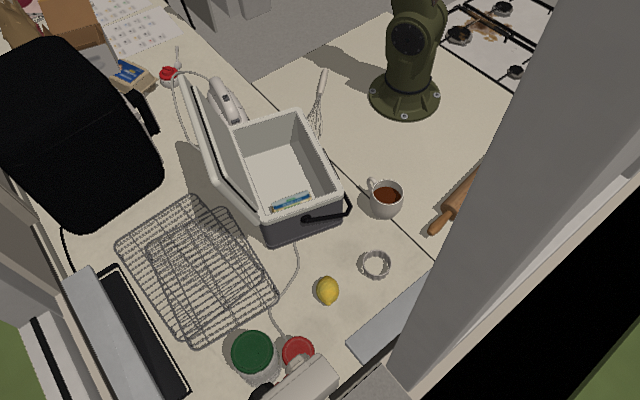

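The top view shows the lemon at (262,155), the ring at (252,210), the mug at (297,268), and the box rim corners at about (344,128), (480,162), (447,258) and (314,213). In the scene view the lemon is at (327,290) and the ring at (374,264). Now I'll measure.

Run:
```python
from h import *
T,S=cam("top"),cam("scene")
def lem(f,box):
    im=cv2.imread("pics/"+f); h=cv2.cvtColor(im,cv2.COLOR_BGR2HSV); m=cv2.inRange(h,(18,110,60),(35,255,255)); k=np.zeros_like(m); x,y,w,hh=box; k[y:y+hh,x:x+w]=m[y:y+hh,x:x+w]
    c=max(cv2.findContours(k,0,1)[0],key=cv2.contourArea); return c
for c,f,b in((T,"top0.png",(235,130,60,50)),(S,"scene0.png",(300,265,55,50))):
    k=lem(f,b); e=cv2.fitEllipse(k); print(f,e,plane(c,e[0],.0255))
    a=np.radians(e[2]); d=np.array([-np.sin(a),np.cos(a)])*10
    p,q=plane(c,np.array(e[0])+d,.0255),plane(c,np.array(e[0])-d,.0255); v=p-q; print("long axis yaw",np.degrees(np.arctan2(v[1],v[0])), np.linalg.norm(v)/20*np.array(e[1]))
for n,uv in dict(BL=(344,128),BR=(481,162),FR=(447,258),FL=(314,213)).items(): print(n,plane(T,uv,.145))
im=cv2.imread("pics/top0.png")[40:290,230:550]; cv2.imwrite("pics/c.png",cv2.resize(im,None,fx=2.4,fy=2.4,interpolation=2))
```

```text
top0.png ((262.1202087402344, 154.9283905029297), (20.077932357788086, 26.506519317626953), 127.89977264404297) [0.59009894 0.35089689 0.0255    ]
long axis yaw 52.70567381727879 [0.04714258 0.06223677]
scene0.png ((327.08056640625, 289.9576416015625), (21.513673782348633, 27.559404373168945), 175.0322265625) [0.59200786 0.35044188 0.0255    ]
long axis yaw -124.28344683783232 [0.05105551 0.06540303]
BL [0.61978866 0.16961861 0.145     ]
BR [ 0.55294577 -0.11169605  0.145     ]
FR [ 0.35677398 -0.03608954  0.145     ]
FL [0.44207077 0.22845222 0.145     ]
```

View pics/c.png

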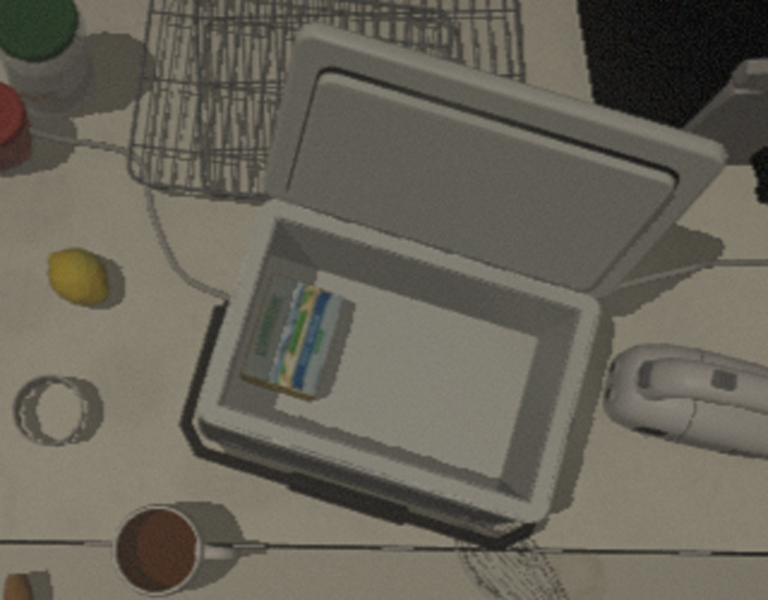

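The crop shows the rim's inner corners at (278,220), (583,308), (518,495) and (220,405), the floor corners at (535,337) and (500,478), and the lid's top corners at (310,28) and (725,150). I'll fit a rigid pose to points cast from these.

Add to h.py:
```python
def boxpose():
    T=cam("top")
    pts=[((278,220),85,135,.145),((583,308),85,-135,.145),((518,495),-85,-135,.145),((220,405),-85,135,.145),((535,337),85,-135,.03),((500,478),-85,-135,.03),((200,418),-100,150,.145),((600,295),100,-150,.145)]
    W=np.array([plane(T,(u[0]/2.4+230,u[1]/2.4+40),z)[:2] for u,_,_,z in pts]); B=np.array([(x,y) for _,x,y,_ in pts])/1000
    b,w=B-B.mean(0),W-W.mean(0); yaw=np.arctan2((b[:,0]*w[:,1]-b[:,1]*w[:,0]).sum(),(b*w).sum())
    r=np.array([[np.cos(yaw),-np.sin(yaw)],[np.sin(yaw),np.cos(yaw)]]); o=W.mean(0)-r@B.mean(0)
    return yaw,r,o,W-(B@r.T+o)
def tooldelta(P):
    s=ctrl.get_state(); return R.from_rotvec(s["tool_rot"]).inv().apply(np.array(P)-s["position"])
```

Run:
```python
from h import *
yaw,r,o,e=boxpose(); print(np.degrees(yaw),o,np.round(e*1000,1))
q=1.83; L=np.array([.1-.207*np.cos(q)+.008*np.sin(q),0]); z=.145+.207*np.sin(q)+.008*np.cos(q)
for y in(.156,-.156):
    p=r@(L+[0,y])+o; print("lidcorner",p,z,proj(cam("top"),[*p,z])*2.4-np.array([230,40])*2.4, proj(cam("scene"),[*p,z]))
for n,uv,zz in(("ring",(252,210),.0175),("mug",(297,268),.086)): print(n,plane(cam("top"),uv,zz))
print(r.T@(np.array([.591,.3507])-o))
s=ctrl.get_state(); print(R.from_rotvec(s["tool_rot"]).as_matrix())
print(ctrl.camera_model("wrist"))
```

```bash
sed -i 's/((518,495),-85,-135,.145),//; s/((500,478),-85,-135,.03),//' h.py
```

Run:
```python
from h import *
yaw,r,o,e=boxpose(); print(np.degrees(yaw),o,np.round(e*1000,1))
q=1.83; L=np.array([.1-.207*np.cos(q)+.008*np.sin(q),0]); z=.343
for y in(.156,-.156):
    p=r@(L+[0,y])+o; print(proj(cam("top"),[*p,z])*2.4-np.array([230,40])*2.4)
for P in((.45,-.2,.35),(.5,.25,.35),(.591,.3505,.15)): print(P,np.round(tooldelta(P),3))
```

```text
-15.891698143003378 [0.49441306 0.06055307] [[-1.1 -1.3]
 [ 0.2 -2. ]
 [ 1.3 -0.4]
 [-2.2  4.7]
 [ 0.4 -2.5]
 [ 1.5  1.5]]
[296.76588692  22.76237516]
[735.02111628 148.93041909]
(0.45, -0.2, 0.35) [ 0.338 -0.292 -0.128]
(0.5, 0.25, 0.35) [ 0.558 -0.688 -0.127]
(0.591, 0.3505, 0.15) [ 0.681 -0.745  0.073]
```

Careful with the scale: shifts go in shares of 750 mm and turns go in shares of 2 pi rad. That gives: -0.688 m / 0.75 = -0.9173, -0.65 m / 0.75 = -0.8667, -0.55 rad / 6.2832 = -0.0875.

Emit:
pendant(offsets=[[[0.0533, -0.04, -0.0533, 0, 1], [0.1067, -0.0933, -0.1067, 0, 1], [0.16, -0.1333, -0.1693, -0.008, 1], [0.2133, -0.1867, -0.1693, -0.0159, 1], [0.2667, -0.2267, -0.1693, -0.0239, 1], [0.3333, -0.28, -0.1693, -0.0318, 1], [0.4, -0.3333, -0.1693, -0.0398, 1], [0.4533, -0.3867, -0.1693, -0.0477, 1], [0.48, -0.44, -0.1693, -0.0557, 1], [0.5067, -0.4933, -0.1693, -0.0637, 1], [0.5333, -0.5467, -0.1693, -0.0716, 1], [0.56, -0.6, -0.1693, -0.0796, 1], [0.5867, -0.6533, -0.1693, -0.0875, 1], [0.6267, -0.7067, -0.1693, -0.0875, 1], [0.6533, -0.76, -0.1693, -0.0875, 1], [0.68, -0.8133, -0.1693, -0.0875, 1], [0.7067, -0.8667, -0.1693, -0.0875, 1], [0.744, -0.9173, -0.1693, -0.0875, 1], [0.744, -0.9173, -0.1693, -0.0875, 1], [0.744, -0.9173, -0.1693, -0.0875, 1]]])

```text
time: 2.1
position: [0.4983, 0.256, 0.3486]
tool_rot: [-2.786, -1.442, 0.001]
ft_force: [-0.3, 0.6, -1.1]
grip_width: 1.0
grip_force: 0.0
```

Run:
```python
from h import *
s=ctrl.get_state(); print(s["position"],s["joint_positions"])
print(R.from_rotvec(s["tool_rot"]).as_matrix()[:2]); print(tooldelta((.591,.3505,.15)))
```

```text
[0.49831929 0.25601859 0.3486478 ] [ 0.29434638  0.18871201 -0.93933442  1.43891776  0.14720088  1.59011494
 -1.2491595 ]
[[ 0.57745535  0.81641744 -0.00280751]
 [ 0.81642072 -0.57744415  0.00393196]]
[0.13033991 0.02201477 0.19875678]
```

Converted, 0.17 m / 0.75 = 0.2267, 0.13 m / 0.75 = 0.1733.

Emit:
pendant(offsets=[[[0.0533, 0.0067, 0.04, 0, 1], [0.1067, 0.0133, 0.1067, 0, 1], [0.1467, 0.0267, 0.1733, 0, 1], [0.1733, 0.0293, 0.2267, 0, 1], [0.1733, 0.0293, 0.2267, 0, 1], [0.1733, 0.0293, 0.2267, 0, 1], [0.1733, 0.0293, 0.2267, 0, 1]]])

```text
time: 2.8
position: [0.5943, 0.3423, 0.1813]
tool_rot: [2.797, 1.43, 0.002]
ft_force: [0.8, -0.3, 0.2]
grip_width: 1.0
grip_force: 0.0
```

Run:
```python
from h import *
s=ctrl.get_state(); print(s["position"],s["qd"])
c=cam("wrist"); im=shot("wrist","w1.png")
h=cv2.cvtColor(im[:,:,::-1].copy(),cv2.COLOR_BGR2HSV); m=cv2.inRange(h,(18,110,60),(35,255,255))
k=max(cv2.findContours(m,0,1)[0],key=cv2.contourArea); e=cv2.fitEllipse(k); print(e)
p=plane(c,e[0],.0255); print(p)
a=np.radians(e[2]); d=np.array([-np.sin(a),np.cos(a)])*10
v=plane(c,np.array(e[0])+d,.0255)-plane(c,np.array(e[0])-d,.0255); print(np.degrees(np.arctan2(v[1],v[0])))
print(R.from_rotvec(s["tool_rot"]).as_matrix()[:2]); print(tooldelta((p[0],p[1],.0065)))
```

```text
[0.59432514 0.34231408 0.18132721] [ 0.00838899 -0.03486814 -0.01641835 -0.01620085  0.00274943 -0.00269068
 -0.00428944]
((307.9671325683594, 179.8275909423828), (42.03217315673828, 53.93050765991211), 178.91236877441406)
[0.59059087 0.34966629 0.0255    ]
54.805243670912915
[[ 5.85497892e-01  8.10673090e-01  1.16581524e-03]
 [ 8.10673356e-01 -5.85498582e-01  3.46291462e-04]]
[ 0.00288173 -0.00783443  0.17595633]
```

View pics/w1.png

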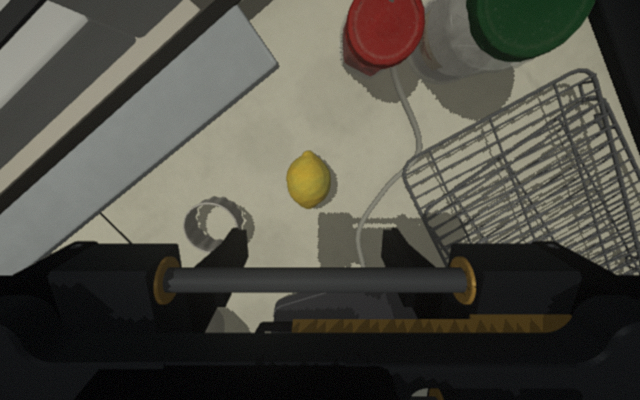

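The wrist view puts the lemon at (308,180), between the fingers and with its long axis square to them. That agrees with the other two views, so I'll descend in two stages.

Converted, 0.13 m / 0.75 = 0.1733, 0.1 m / 0.75 = 0.1333.

Emit:
pendant(offsets=[[[0.0013, -0.008, 0.04, 0, 1], [0.004, -0.0107, 0.0933, 0, 1], [0.004, -0.0107, 0.1333, 0, 1], [0.004, -0.0107, 0.1733, 0, 1], [0.004, -0.0107, 0.1733, 0, 1], [0.004, -0.0107, 0.1733, 0, 1]]])

```text
time: 3.45
position: [0.5904, 0.3498, 0.0522]
tool_rot: [2.797, 1.43, 0.004]
ft_force: [0.9, -0.5, -0.4]
grip_width: 0.997
grip_force: 0.0
```

```bash
python3 -c "
from h import *
print(tooldelta((.5906,.3497,.0065)))"
```

```text
[-0.00012006  0.00014706  0.04573623]
```

Converted, 0.044 m / 0.75 = 0.0587, 0.035 m / 0.75 = 0.0467.

Emit:
pendant(offsets=[[[0, 0, 0.0267, 0, 1], [0, 0, 0.0467, 0, 1], [0, 0, 0.0587, 0, 1], [0, 0, 0.0587, 0, 1], [0, 0, 0.0587, 0, 0.5], [0, 0, 0.0587, 0, 0.4], [0, 0, 0.0587, 0, 0.4], [0, 0, 0.0587, 0, 0.4], [0, 0, 0.0587, 0, 0.4], [0, 0, 0.0587, 0, 0.4], [0, 0, 0.0587, 0, 0.4]]], grip_n=12)

```text
time: 4.55
position: [0.5896, 0.3498, 0.0058]
tool_rot: [2.797, 1.431, 0.001]
ft_force: [-0.3, -0.1, 0.8]
grip_width: 0.582
grip_force: 11.8
```

Converted, -0.24 m / 0.75 = -0.32, -0.21 m / 0.75 = -0.28.

Emit:
pendant(offsets=[[[0, 0, -0.0133, 0, 0.4], [0, 0, -0.04, 0, 0.4], [0, 0, -0.08, 0, 0.4], [0, 0, -0.1333, 0, 0.4], [0, 0, -0.1867, 0, 0.4], [0, 0, -0.24, 0, 0.4], [0, 0, -0.28, 0, 0.4], [0, 0, -0.32, 0, 0.4], [0, 0, -0.32, 0, 0.4]]])

```text
time: 5.45
position: [0.5905, 0.3522, 0.2528]
tool_rot: [-2.795, -1.431, -0.016]
ft_force: [0.1, 2.0, 0.6]
grip_width: 0.586
grip_force: 11.8
```

```bash
python3 -c "
from h import *
yaw,r,o,e=boxpose(); p=r@[-.003,-.018]+o; print(p,tooldelta((*p,.22)))
print(ctrl.get_state()['joint_positions'],ctrl.get_state()['grip_width'])"
```

```text
[0.48659896 0.04406247] [-0.31100291  0.09575128  0.03019682]
[ 0.01326451  0.5200149  -0.8830471   1.285415    0.39699181  1.50269994
 -1.448524  ] 0.585745260008347
```

Converted, -0.311 m / 0.75 = -0.4147, 0.01 m / 0.75 = 0.0133, 1.223 rad / 6.2832 = 0.1946.

Emit:
pendant(offsets=[[[-0.0267, 0.008, 0, 0.0159, 0.4], [-0.0667, 0.02, 0, 0.0318, 0.4], [-0.1067, 0.032, 0, 0.0477, 0.4], [-0.1467, 0.044, 0, 0.0637, 0.4], [-0.1867, 0.056, 0, 0.0796, 0.4], [-0.2267, 0.0693, 0, 0.0955, 0.4], [-0.2667, 0.0827, 0, 0.1114, 0.4], [-0.3067, 0.0933, 0, 0.1273, 0.4], [-0.3333, 0.1027, 0, 0.1432, 0.4], [-0.36, 0.1107, 0, 0.1592, 0.4], [-0.3867, 0.12, 0, 0.1751, 0.4], [-0.4147, 0.128, 0.0133, 0.191, 0.4], [-0.4147, 0.128, 0.0133, 0.1946, 0.4], [-0.4147, 0.128, 0.0133, 0.1946, 0.4], [-0.4147, 0.128, 0.0133, 0.1946, 0.4], [-0.4147, 0.128, 0.0133, 0.1946, 0.4]]])

```text
time: 7.05
position: [0.4855, 0.0427, 0.2359]
tool_rot: [-3.112, 0.43, -0.001]
ft_force: [-0.4, 0.4, -0.8]
grip_width: 0.587
grip_force: 11.8
```

Run:
```python
from h import *
yaw,r,o,e=boxpose(); p=r@[-.003,-.018]+o; print(p,tooldelta((*p,.0375)))
s=ctrl.get_state(); print(s["position"],r.T@(s["position"][:2]-o),s["joint_positions"],s["grip_width"])
print(r.T@R.from_rotvec(s["tool_rot"]).as_matrix()[:2])
shot("top","t2.png")
```

```text
[0.48659896 0.04406247] [ 0.00060349 -0.00147726  0.19841833]
[0.48548801 0.04274469 0.23591726] [-0.00370765 -0.01957162] [ 0.54202088 -0.01138117 -0.67207736  1.80123471 -0.00748187  1.34858337
 -1.9736259 ] 0.5868056702925643
[[ 9.99995605e-01  2.91391992e-03  5.46650915e-04]
 [ 2.91366491e-03 -9.99995646e-01  4.66721027e-04]]
```

View pics/t2.png

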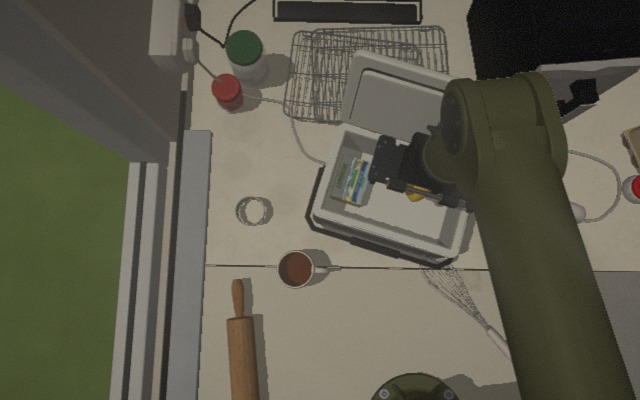

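The lemon is held under the gripper at about (415,195), over the box. Before lowering I need to know how far the wrist, at about (500,110), will clear the lid.

Run:
```python
from h import *
yaw,r,o,e=boxpose(); T,S=cam("top"),cam("scene")
for z in(.24,.3,.4,.5,.6,.7): print(z,proj(T,(.4855,.0427,z)),"edge(500,75):",r.T@(plane(T,(500,75),z)[:2]-o), "scene",proj(S,(.4855,.0427,z)))
shot("scene","s2.png")
```

```text
0.24 [416.64537793 184.37297556] edge(500,75): [ 0.24628597 -0.11718533] scene [276.75309435 124.80146969]
0.3 [424.47500483 177.70895076] edge(500,75): [ 0.21292348 -0.10023839] scene [273.74387609 105.46826764]
0.4 [440.59283223 163.99059574] edge(500,75): [ 0.15731932 -0.0719935 ] scene [267.92241172  68.06734257]
0.5 [462.2643027  145.54537243] edge(500,75): [ 0.10171517 -0.04374861] scene [260.80076089  22.31316255]
0.6 [492.95725274 119.42170359] edge(500,75): [ 0.04611101 -0.01550372] scene [251.88858418 -34.94453623]
0.7 [539.78563589  79.56469501] edge(500,75): [-0.00949314  0.01274116] scene [ 240.41352777 -108.66786387]
```

View pics/s2.png

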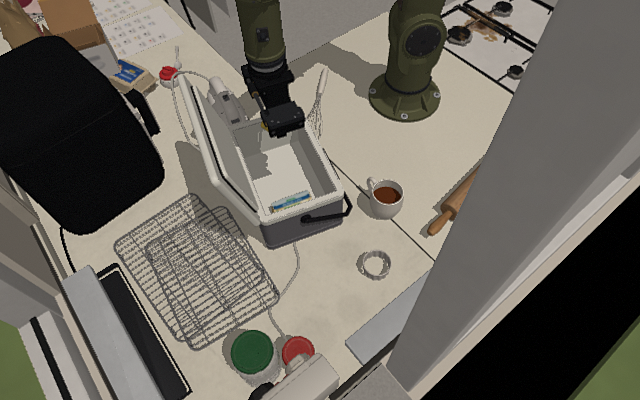

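The gripper column hangs straight over the box and its wrist stays about 60 mm in front of the lid. Lowering the lemon now, slowing near the floor.

Converted, 0.185 m / 0.75 = 0.2467, 0.18 m / 0.75 = 0.24.

Emit:
pendant(offsets=[[[0, -0.0013, 0.04, 0, 0.4], [0, -0.0013, 0.08, 0, 0.4], [0, -0.0013, 0.12, 0, 0.4], [0, -0.0013, 0.16, 0, 0.4], [0, -0.0013, 0.1867, 0, 0.4], [0, -0.0013, 0.2067, 0, 0.4], [0, -0.0013, 0.2267, 0, 0.4], [0, -0.0013, 0.24, 0, 0.4], [0, -0.0013, 0.2467, 0, 0.4], [0, -0.0013, 0.2467, 0, 0.4], [0, -0.0013, 0.2467, 0, 0.4], [0, -0.0013, 0.2467, 0, 0.4]]])

```text
time: 8.35
position: [0.4862, 0.0425, 0.0513]
tool_rot: [3.111, -0.434, 0.002]
ft_force: [0.5, 0.3, -0.1]
grip_width: 0.582
grip_force: 11.8
```

Converted, 0.013 m / 0.75 = 0.0173, 0.012 m / 0.75 = 0.016.

Emit:
pendant(offsets=[[[0, 0, 0.0067, 0, 0.4], [0, 0, 0.0133, 0, 0.4], [0, 0, 0.016, 0, 0.4], [0, 0, 0.0173, 0, 0.4], [0, 0, 0.0173, 0, 0.4], [0, 0, 0.0173, 0, 0.4]]])

```text
time: 8.95
position: [0.4856, 0.0424, 0.0376]
tool_rot: [3.111, -0.434, 0.0]
ft_force: [0.3, 0.2, -1.5]
grip_width: 0.578
grip_force: 11.8
```

Emit:
pendant(offsets=[[[0, 0, 0.0007, 0, 0.4], [0, 0, 0.0013, 0, 0.4], [0, 0, 0.002, 0, 0.4], [0, 0, 0.002, 0, 0.4], [0, 0, 0.002, 0, 0.4]]])

```text
time: 9.45
position: [0.4855, 0.0424, 0.036]
tool_rot: [3.111, -0.434, -0.0]
ft_force: [0.4, 0.1, -0.4]
grip_width: 0.578
grip_force: 11.8
```

Converted, 0.001 m / 0.75 = 0.0013, 0.0005 m / 0.75 = 0.0007.

Emit:
pendant(offsets=[[[0, 0, 0.0007, 0, 0.4], [0, 0, 0.0013, 0, 0.4], [0, 0, 0.0013, 0, 0.4], [0, 0, 0.0013, 0, 0.4]]])

```text
time: 9.85
position: [0.4857, 0.0424, 0.0356]
tool_rot: [3.111, -0.434, 0.0]
ft_force: [-2.6, -0.4, 6.0]
grip_width: 0.584
grip_force: 11.7
```

Emit:
pendant(offsets=[[[0, 0, 0.0007, 0, 0.4], [0, 0, 0.0013, 0, 0.4], [0, 0, 0.0013, 0, 0.4], [0, 0, 0.0013, 0, 0.4]]])

```text
time: 10.25
position: [0.4858, 0.0423, 0.0353]
tool_rot: [3.11, -0.434, 0.0]
ft_force: [-4.0, -0.4, 12.0]
grip_width: 0.587
grip_force: 11.6
```

It touched the floor at the predicted height. I'll take the pressing load off, open gently and rise.

Converted, -0.0015 m / 0.75 = -0.002, -0.0012 m / 0.75 = -0.0016.

Emit:
pendant(offsets=[[[0, 0, -0.0007, 0, 0.4], [0, 0, -0.0016, 0, 0.4], [0, 0, -0.002, 0, 0.4], [0, 0, -0.002, 0, 0.4]]], grip_n=6)

```text
time: 10.65
position: [0.4857, 0.0424, 0.0354]
tool_rot: [-3.111, 0.434, -0.001]
ft_force: [0.4, 0.5, 0.7]
grip_width: 0.585
grip_force: 6.0
```

Emit:
pendant(offsets=[[[0, 0, 0, 0, 0.6], [0, 0, 0, 0, 0.62], [0, 0, 0, 0, 0.65], [0, 0, 0, 0, 0.7], [0, 0, 0, 0, 0.75], [0, 0, 0, 0, 0.8], [0, 0, 0, 0, 0.85], [0, 0, 0, 0, 0.9], [0, 0, 0, 0, 0.9], [0, 0, -0.0133, 0, 0.9], [0, 0, -0.04, 0, 0.9], [0, 0, -0.08, 0, 0.9], [0, 0, -0.1333, 0, 0.9], [0, 0, -0.1867, 0, 0.9], [0, 0, -0.24, 0, 0.9], [0, 0, -0.2933, 0, 0.9], [0, 0, -0.2933, 0, 0.9]]])

```text
time: 12.35
position: [0.4887, 0.0432, 0.2621]
tool_rot: [-3.111, 0.433, -0.017]
ft_force: [1.0, 1.1, -0.5]
grip_width: 0.904
grip_force: 0.0
```

Run:
```python
from h import *
yaw,r,o,e=boxpose(); print(np.round(ctrl.get_state()["position"],3))
c=cam("wrist"); im=shot("wrist","w3.png")
h=cv2.cvtColor(im[:,:,::-1].copy(),cv2.COLOR_BGR2HSV); m=cv2.inRange(h,(18,110,60),(35,255,255))
k=max(cv2.findContours(m,0,1)[0],key=cv2.contourArea); e=cv2.fitEllipse(k); print(e, r.T@(plane(c,e[0],.0555)[:2]-o))
```

```text
[0.489 0.043 0.262]
((348.91815185546875, 325.3994445800781), (11.709187507629395, 228.7957763671875), 89.7626724243164) [-0.24811124 -0.07427246]
```

View pics/w3.png

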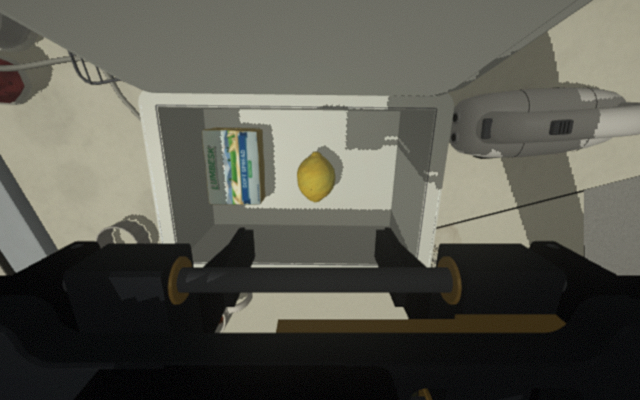

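The lemon at (316,177) rests on the floor, clear of the cheese at (233,166); the colour mask caught the brass rod here, so I ignore that number. Next I go above the lid edge, turned a quarter so the fingers close along box x.

Run:
```python
from h import *
yaw,r,o,e=boxpose(); s=ctrl.get_state(); print(s["position"],s["joint_positions"])
for x,z in((.02,.42),(.158,.42)): print(tooldelta((*(r@[x,0]+o),z)))
```

```text
[0.48724783 0.04291508 0.25912274] [ 0.5540979  -0.0247297  -0.67859642  1.76543195 -0.01406005  1.38897772
 -1.96951149]
[ 0.02313359 -0.01906824 -0.1607098 ]
[ 0.16113056 -0.01899209 -0.15979889]
```

Converted, 0.161 m / 0.75 = 0.2147, -0.16 m / 0.75 = -0.2133, 1.568 rad / 6.2832 = 0.2496.

Emit:
pendant(offsets=[[[0, 0, -0.0533, 0, 1], [0, 0, -0.1067, 0, 1], [0, 0, -0.16, 0.0159, 1], [0.0133, -0.0133, -0.2133, 0.0318, 1], [0.0267, -0.0253, -0.2133, 0.0477, 1], [0.0267, -0.0253, -0.2133, 0.0637, 1], [0.0267, -0.0253, -0.2133, 0.0875, 1], [0.0267, -0.0253, -0.2133, 0.1114, 1], [0.0267, -0.0253, -0.2133, 0.1353, 1], [0.04, -0.0253, -0.2133, 0.1592, 1], [0.0667, -0.0253, -0.2133, 0.1751, 1], [0.1067, -0.0253, -0.2133, 0.1989, 1], [0.1467, -0.0253, -0.2133, 0.2228, 1], [0.1867, -0.0253, -0.2133, 0.2387, 1], [0.2147, -0.0253, -0.2133, 0.2496, 1], [0.2147, -0.0253, -0.2133, 0.2496, 1], [0.2147, -0.0253, -0.2133, 0.2496, 1], [0.2147, -0.0253, -0.2133, 0.2496, 1]]])

```text
time: 14.2
position: [0.6559, -0.0382, 0.3967]
tool_rot: [-2.281, 2.14, 0.122]
ft_force: [-0.4, -1.0, 0.5]
grip_width: 1.003
grip_force: 0.0
```

Run:
```python
from h import *
yaw,r,o,e=boxpose(); s=ctrl.get_state(); print(s["position"],r.T@(s["position"][:2]-o),s["joint_positions"])
M=R.from_rotvec(s["tool_rot"]).as_matrix();print(r.T@M[:2],M[2])
c=cam("wrist"); print(tooldelta((*(r@[.158,0]+o),.326)))
for y in(0,-.05,-.1,-.156): print(y,proj(c,(*(r@[.1608,y]+o),.343)))
shot("wrist","w4.png")
```

```text
[ 0.65588015 -0.03815737  0.39671013] [ 0.18232486 -0.05072493] [-0.63027225  0.58806751  1.23760379  1.07790116 -0.60927615  1.87579173
 -2.6908437 ]
[[ 0.33239634 -0.94096402 -0.06402647]
 [-0.9409155  -0.33550703  0.04596805]] [-0.06473561  0.04496388 -0.99688894]
[-0.0512359   0.00269085  0.0743793 ]
0 [314.924641   266.15559718]
-0.05 [334.85282393 218.44602429]
-0.1 [357.7516515  163.62450411]
-0.156 [387.81991493  91.63881375]
```

View pics/w4.png

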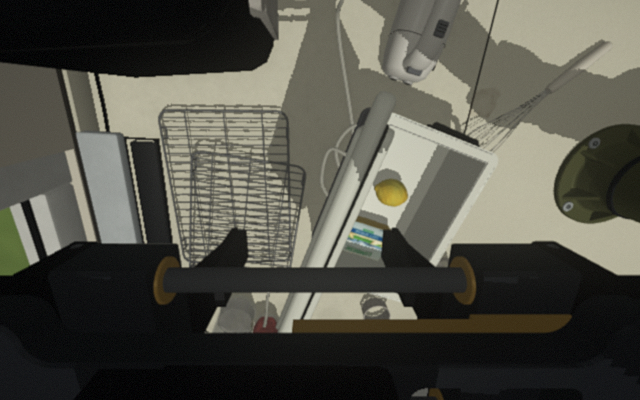

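The wrist joint hit its range: a positive turn drives it the wrong way. The fingers are still about 50 mm above the lid edge, which runs from (385,100) to (300,310). I'll turn back the other way in place.

Converted, -1.57 rad / 6.2832 = -0.2499.

Emit:
pendant(offsets=[[[0, 0, 0, -0.0159, 1], [0, 0, 0, -0.0398, 1], [0, 0, 0, -0.0637, 1], [0, 0, 0, -0.0875, 1], [0, 0, 0, -0.1114, 1], [0, 0, 0, -0.1353, 1], [0, 0, 0, -0.1592, 1], [0, 0, 0, -0.183, 1], [0, 0, 0, -0.2069, 1], [0, 0, 0, -0.2308, 1], [0, 0, 0, -0.2499, 1], [0, 0, 0, -0.2499, 1], [0, 0, 0, -0.2499, 1]]])

```text
time: 15.55
position: [0.6533, -0.0426, 0.4011]
tool_rot: [-3.074, -0.084, 0.064]
ft_force: [-0.8, -0.1, -0.9]
grip_width: 0.998
grip_force: 0.0
```

Create st.py:
```python
from h import *
yaw,r,o,e=boxpose(); s=ctrl.get_state(); print(s["position"],r.T@(s["position"][:2]-o),s["joint_positions"])
M=R.from_rotvec(s["tool_rot"]).as_matrix();print(np.round(r.T@M[:2],3),np.round(M[2],3))
```

```bash
python3 st.py
```

```text
[ 0.65333598 -0.04258662  0.40113111] [ 0.18109075 -0.05568154] [-0.50711803  0.46315182  0.92588836  1.07553029 -0.42283609  1.82058489
 -1.23642205]
[[ 0.944  0.324 -0.059]
 [ 0.327 -0.944  0.05 ]] [-0.04  -0.067 -0.997]
```

Converted, -1.24 rad / 6.2832 = -0.1974.

Emit:
pendant(offsets=[[[0, 0, 0, -0.0239, 1], [0, 0, 0, -0.0477, 1], [0, 0, 0, -0.0716, 1], [0, 0, 0, -0.0955, 1], [0, 0, 0, -0.1194, 1], [0, 0, 0, -0.1432, 1], [0, 0, 0, -0.1671, 1], [0, 0, 0, -0.183, 1], [0, 0, 0, -0.1974, 1], [0, 0, 0, -0.1974, 1], [0, 0, 0, -0.1974, 1], [0, 0, 0, -0.1974, 1]]])

```text
time: 16.75
position: [0.6536, -0.0426, 0.4014]
tool_rot: [-2.445, -1.849, -0.006]
ft_force: [0.2, -0.2, 0.0]
grip_width: 0.998
grip_force: 0.0
```

Add to st.py:
```python
print("above",tooldelta((*(r@[.158,0]+o),.41)))
```

```bash
python3 st.py
```

```text
[ 0.65362072 -0.04259334  0.40137036] [ 0.18136644 -0.05561004] [-0.3884718   0.41232762  0.70223882  1.06970309 -0.31976882  1.79909613
 -0.0622101 ]
[[-0.     0.998 -0.059]
 [ 0.999  0.003  0.049]] [ 0.05  -0.058 -0.997]
above [ 0.05597438 -0.0236573  -0.00448751]
```

A 4° tool tilt remains in the commanded pose, which doesn't matter for the pinch. Moving over the middle of the edge.

Converted, 0.056 m / 0.75 = 0.0747, 0.04 m / 0.75 = 0.0533.

Emit:
pendant(offsets=[[[0.0267, -0.0133, 0, 0, 1], [0.0533, -0.0267, 0, 0, 1], [0.0747, -0.032, 0, 0, 1], [0.0747, -0.032, 0, 0, 1], [0.0747, -0.032, 0, 0, 1]]])

```text
time: 17.25
position: [0.6458, 0.0174, 0.4055]
tool_rot: [-2.443, -1.852, -0.006]
ft_force: [0.5, 0.1, 0.5]
grip_width: 0.998
grip_force: 0.0
```

Add to st.py:
```python
print("down",tooldelta((*(r@[.157,0]+o),.326)))
for f in("wrist",):
    c=cam(f)
    for y in(-.05,-.1,-.15): print(y,proj(c,(*(r@[.1608,y]+o),.343)))
    shot(f,"w5.png")
```

```bash
python3 st.py
```

```text
[0.64584637 0.01735123 0.40547576] [ 1.57475199e-01 -8.52564269e-05] [-0.48415847  0.382       0.68646591  1.09404733 -0.30036251  1.79120606
 -0.16089827]
[[-0.002  0.998 -0.058]
 [ 0.999  0.005  0.048]] [ 0.049 -0.058 -0.997]
above [ 0.00030429  0.00026138 -0.00453768]
down [-0.00378436  0.00414541  0.07927877]
-0.05 [321.86936681 265.38189419]
-0.1 [321.2691965  312.91362212]
-0.15 [320.72298269 356.17215324]
```

View pics/w5.png

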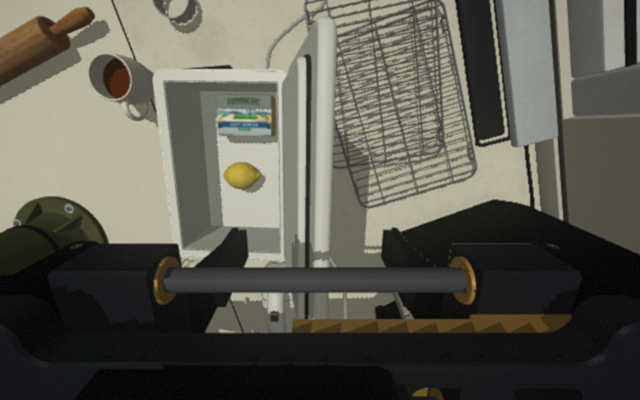

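The lid edge runs vertically at column 322, centred between the fingers at 245 and 385, as predicted. Descending, then pinching lightly.

Converted, 0.078 m / 0.75 = 0.104, 0.07 m / 0.75 = 0.0933.

Emit:
pendant(offsets=[[[-0.0013, 0.0013, 0.0267, 0, 1], [-0.0027, 0.0027, 0.0533, 0, 1], [-0.004, 0.004, 0.08, 0, 1], [-0.0053, 0.0053, 0.0933, 0, 1], [-0.0053, 0.0053, 0.104, 0, 1], [-0.0053, 0.0053, 0.104, 0, 1], [-0.0053, 0.0053, 0.104, 0, 1]]], grip_n=5)

```text
time: 18.0
position: [0.6455, 0.0174, 0.3282]
tool_rot: [-2.443, -1.852, -0.008]
ft_force: [-0.5, -0.8, -0.5]
grip_width: 1.001
grip_force: 0.0
```

Emit:
pendant(offsets=[[[0, 0, 0, 0, 0.7], [0, 0, 0, 0, 0.5], [0, 0, 0, 0, 0.4], [0, 0, 0, 0, 0.3], [0, 0, 0, 0, 0.2], [0, 0, 0, 0, 0.1], [0, 0, 0, 0, 0.1], [0, 0, 0, 0, 0.1], [0, 0, 0, 0, 0.1]]], grip_n=5)

```text
time: 18.9
position: [0.6452, 0.0177, 0.3275]
tool_rot: [-2.443, -1.852, -0.007]
ft_force: [1.3, -0.1, 0.5]
grip_width: 0.259
grip_force: 0.3
```

```bash
sed -i '/print("down/,$d' st.py; python3 st.py
```

```text
[0.64520034 0.01770412 0.32747994] [1.56757234e-01 7.72491779e-05] [-0.51639943  0.36584814  0.67789051  1.2680382  -0.28418176  1.63339923
 -0.15010502]
[[-0.003  0.998 -0.058]
 [ 0.999  0.005  0.049]] [ 0.05  -0.058 -0.997]
above [ 0.00402191 -0.00355521 -0.08235469]
```

Emit:
pendant(offsets=[[[0, 0, 0, 0, 0], [0, 0, 0, 0, 0], [0, 0, 0, 0, 0], [0, 0, 0, 0, 0]]], grip_n=6)

```text
time: 19.3
position: [0.6452, 0.0177, 0.3276]
tool_rot: [-2.443, -1.852, -0.007]
ft_force: [0.4, 0.6, 0.7]
grip_width: 0.217
grip_force: 5.8
```

Run:
```python
from h import *
# path of the edge, box axes, TCP 16 mm below it along the lid, offsets from now
M=R.from_rotvec(ctrl.get_state()["tool_rot"]).as_matrix(); yaw,r,o,_=boxpose()
def f(q): return np.array([-.207*np.cos(q)+.008*np.sin(q),.207*np.sin(q)+.008*np.cos(q)])
for q in np.arange(1.83,.99,-.08).tolist()+[1.047]:
    d=f(q)-f(1.83); w=np.array([*(r@[d[0],0]),d[1]]); print(round(q,3),np.round(d,3),np.round(M.T@w,4))
```

```text
1.83 [0. 0.] [0. 0. 0.]
1.75 [-0.016  0.004] [ 0.0003 -0.0162 -0.0033]
1.67 [-0.032  0.007] [ 0.0004 -0.0327 -0.0053]
1.59 [-0.049  0.009] [ 0.0006 -0.0492 -0.0059]
1.51 [-0.065  0.009] [ 0.0006 -0.0658 -0.0052]
1.43 [-0.082  0.008] [ 0.0006 -0.0822 -0.0033]
1.35 [-0.098  0.006] [ 0.0005 -0.0985  0.    ]
1.27 [-0.114  0.002] [ 0.0004 -0.1144  0.0046]
1.19 [-0.13  -0.003] [ 0.0002 -0.1299  0.0105]
1.11 [-0.146 -0.009] [-1.000e-04 -1.449e-01  1.750e-02]
1.03 [-0.16  -0.016] [-0.0004 -0.1593  0.0257]
1.047 [-0.157 -0.015] [-0.0003 -0.1563  0.0239]
```

Pinched, at the expected width. Now bringing the lid along its arc slowly.

Converted, -0.082 m / 0.75 = -0.1093, -0.078 m / 0.75 = -0.104.

Emit:
pendant(offsets=[[[0, -0.0067, -0.0013, 0, 0], [0, -0.0147, -0.0027, 0, 0], [0, -0.024, -0.0047, 0, 0], [0, -0.0347, -0.006, 0, 0], [0, -0.0453, -0.0073, 0, 0], [0, -0.056, -0.008, 0, 0], [0, -0.0667, -0.008, 0, 0], [0, -0.0773, -0.0073, 0, 0], [0, -0.088, -0.0067, 0, 0], [0, -0.096, -0.006, 0, 0], [0, -0.104, -0.0053, 0, 0], [0, -0.1093, -0.0044, 0, 0], [0, -0.1093, -0.0044, 0, 0], [0, -0.1093, -0.0044, 0, 0]]])

```text
time: 20.7
position: [0.5666, 0.04, 0.3358]
tool_rot: [-2.442, -1.852, -0.008]
ft_force: [1.4, 5.0, 4.0]
grip_width: 0.216
grip_force: 6.4
```

```bash
python3 st.py
```

```text
[0.56655649 0.03997921 0.33581236] [ 7.50197103e-02 -3.32427550e-05] [-0.64897495  0.1611425   0.66482764  1.46090216 -0.16308031  1.59647895
 -0.26182177]
[[-0.003  0.998 -0.058]
 [ 0.999  0.006  0.05 ]] [ 0.051 -0.058 -0.997]
above [ 0.00353029  0.07854046 -0.07879384]
```

Converted, -0.063 m / 0.75 = -0.084, -0.058 m / 0.75 = -0.0773.

Emit:
pendant(offsets=[[[0, -0.0067, 0.0013, 0, 0], [0, -0.0147, 0.0027, 0, 0], [0, -0.0213, 0.0044, 0, 0], [0, -0.0293, 0.0067, 0, 0], [0, -0.0373, 0.0093, 0, 0], [0, -0.0453, 0.012, 0, 0], [0, -0.0533, 0.0147, 0, 0], [0, -0.0613, 0.018, 0, 0], [0, -0.0693, 0.0213, 0, 0], [0, -0.0773, 0.0253, 0, 0], [0, -0.084, 0.028, 0, 0], [0, -0.084, 0.028, 0, 0], [0, -0.084, 0.028, 0, 0]]])

```text
time: 22.0
position: [0.5044, 0.0575, 0.3182]
tool_rot: [-2.442, -1.851, -0.005]
ft_force: [-2.0, 2.4, 4.8]
grip_width: 0.256
grip_force: 7.1
```

```bash
python3 st.py
```

Run:
```python
from h import *
yaw,r,o,_=boxpose(); c=cam("top"); shot("top","t6.png"); shot("scene","s6.png")
for n in("top","scene"):
  for q in(1.0,1.05,1.1,1.15,1.2):
    d=[.1-.207*np.cos(q)+.008*np.sin(q),.145+.207*np.sin(q)+.008*np.cos(q)]
    print(n,q,*[np.round(proj(cam(n),(*(r@[d[0],y]+o),d[1]))) for y in(.156,-.156)])
a,b=cv2.imread("pics/top0.png"),0
```

```bash
python3 -c "
import cv2,numpy as np
a=cv2.imread('pics/t6.png')[70:270,290:490];b=cv2.imread('pics/s6.png')[40:240,140:340]
cv2.imwrite('pics/v6.png',cv2.resize(np.hstack([a,b]),(800,400),interpolation=2))"
```

```text
[0.50443574 0.05750078 0.31821469] [ 0.01047541 -0.00019123] [-7.26136224e-01 -7.69928065e-05  6.15240724e-01  1.63222283e+00
 -6.79266784e-02  1.54593940e+00 -3.81357578e-01]
[[-0.003  0.998 -0.059]
 [ 0.999  0.005  0.049]] [ 0.049 -0.059 -0.997]
above [ 0.00434768  0.14183503 -0.10025971]
top 1.0 [325. 145.] [509. 200.]
top 1.05 [326. 139.] [511. 194.]
top 1.1 [328. 133.] [514. 188.]
top 1.15 [330. 127.] [516. 182.]
top 1.2 [332. 121.] [518. 176.]
scene 1.0 [304. 158.] [253.  58.]
scene 1.05 [299. 158.] [249.  57.]
scene 1.1 [294. 158.] [245.  56.]
scene 1.15 [289. 158.] [240.  56.]
scene 1.2 [284. 159.] [236.  56.]
```

View pics/v6.png

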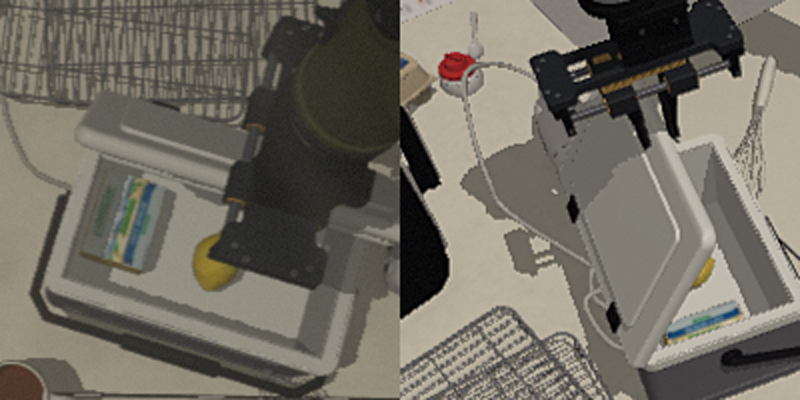

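The scene half shows the lid's near corner at (294,160) in full-frame pixels, which projects to about 1.10 rad, as commanded. One last small step brings it to 1.047, with a firmer grip.

Careful with the scale: shifts go in shares of 750 mm and turns go in shares of 2 pi rad. That gives: -0.011 m / 0.75 = -0.0147, -0.009 m / 0.75 = -0.012.

Emit:
pendant(offsets=[[[0, -0.004, 0.002, 0, 0], [0, -0.008, 0.004, 0, 0], [0, -0.012, 0.0067, 0, 0], [0, -0.0147, 0.008, 0, 0], [0, -0.0147, 0.008, 0, 0], [0, -0.0147, 0.008, 0, 0], [0, -0.0147, 0.008, 0, 0], [0, -0.0147, 0.008, 0, 0], [0, -0.0147, 0.008, 0, 0], [0, -0.0147, 0.008, 0, 0]]], grip_n=10)

```text
time: 23.1
position: [0.4941, 0.0607, 0.3128]
tool_rot: [-2.443, -1.852, -0.006]
ft_force: [-1.0, 0.6, 2.9]
grip_width: 0.258
grip_force: 11.9
```

```bash
python3 st.py
```

Run:
```python
from h import *
shot("top","t7.png"); shot("scene","s7.png")
a=cv2.imread('pics/t7.png')[90:190,310:410];b=cv2.imread('pics/s7.png')[90:190,240:340]
cv2.imwrite('pics/v7.png',cv2.resize(np.hstack([a,b]),(800,400),interpolation=2))
yaw,r,o,_=boxpose()
# ends of front-bottom (inner) and top (outer) corners at the +y end
for q in(1.0,1.05,1.1):
  for t in(0,.016):
    P=(*(r@[.1-.207*np.cos(q)+t*np.sin(q)*1,.156]+o),.145+.207*np.sin(q)+t*np.cos(q)); print(q,t,np.round((proj(cam("top"),P)-[310,90])*4),np.round((proj(cam("scene"),P)-[240,90])*4+[400,0]))
```

```text
[0.49412547 0.0606828  0.31283129] [-3.12120325e-04  4.60239546e-05] [-0.73552586 -0.02664565  0.60310075  1.66394977 -0.05317517  1.53378209
 -0.40372084]
[[-0.002  0.998 -0.058]
 [ 0.999  0.005  0.049]] [ 0.049 -0.058 -0.997]
above [ 0.00438699  0.15237973 -0.10613982]
1.0 0 [ 54. 239.] [670. 273.]
1.0 0.016 [ 64. 203.] [642. 271.]
1.05 0 [ 61. 215.] [651. 272.]
1.05 0.016 [ 71. 179.] [623. 271.]
1.1 0 [ 67. 192.] [633. 272.]
1.1 0.016 [ 78. 154.] [603. 272.]
```

View pics/v7.png

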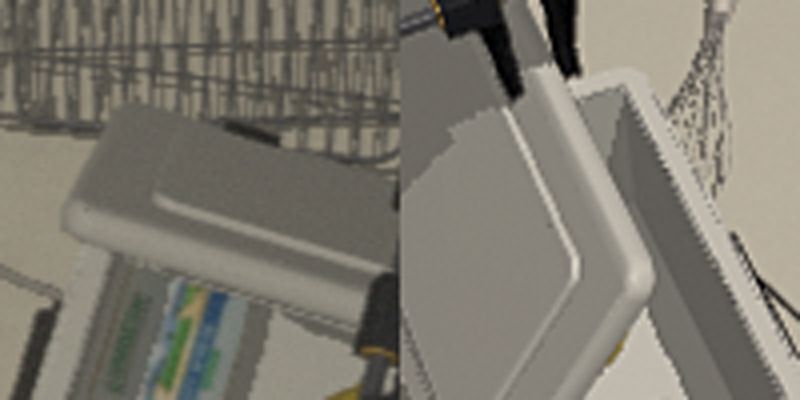

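The lid corner at (653,275) in the scene half matches the 1.05 rad prediction of (651,272), and the hold is steady. Handing in.

```bash
python3 -c "
from bench import ctrl
s=ctrl.get_state();print(s['time'],s['grip_force'],s['ft_force']);print(ctrl.close_job())"
```

```text
23.2 11.87876544892788 [-0.69483941 -0.61497452  2.55695989]
the job is handed in; nothing more can be done
None
```

The lemon lies on the cool box floor beside the cheese, and the job was handed in at 23 s with the gripper still holding the lid at about 60 degrees from shut; on the way, the last joint briefly read -2.6908 against its -2.69 limit, and I had to turn it back the other way.

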